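Vent the air service unit

ROBOT

A 7-joint arm with a two-finger parallel gripper is mounted at the origin on the work surface. World frame = base frame: x ahead of the robot, y to its left, z up, the work surface at z = 0. Lengths are in m, angles in rad, forces in N, time in s.
With the tool pointing down it reaches from about 0.35 to 0.9 m from the base axis. Payload 8.1 kg.
Tool frame: the origin (TCP) lies on the centre line of the jaws, within the pads' length; the fingertips stand 19 mm ahead of it and the grasp point (between the pads) is the TCP (arm.tip_reach is the distance from the TCP to the fingertips, in m); z points along the fingers, y is the line along which they close (so a half turn about z gives the same grasp; the last joint's range is limited). The gripper opens to 92 mm and grips with 3 to 60 N. Pads are 19 mm wide; open, the fingers measure 130 mm over their backs; the gripper's body (75 mm by 190 mm) begins 47 mm behind the grasp point.
Start: joints at [1.231, 0.434, 0.025, 1.573, -0.012, 1.134, -0.075], TCP at [0.147, -0.608, 0.246] pointing down, gripper open.
Joint ranges: [-2.62, 2.62], [-0.44, 2.09], [-1.27, 1.32], [0.08, 2.57], [-1.32, 4.46], [0.12, 2], [-2.74, 2.74]. Speed limits (rad/s): [2.22, 2.22, 3.01, 3.01, 3.14, 3.14, 3.14].

INTERFACE

Orientations are given as a rotation vector (axis times angle).
In Python, from cell import arm gives the robot as it stands.
- The arm moves only by the tool arm_command, never from a script. Its argument "targets" is a list that holds one entry, the list of rows, each a list of 6 numbers: the shift along the tool's x, y, z in m, then the turn, a rotation vector about the tool's x, y, z in rad. A call has 1 to 10 rows; each row shifts and turns the commanded pose from where the row before left it, along the tool's axes as they then stand; what a row does not reach is not made up. A row lasts 1/8 s, in which the tool goes at most 62.5 mm and 10.7 degrees, less where a joint would pass 70% of its speed; a pose out of reach is approached as far as the arm can. A call with a gripper value outside its range is refused whole. "jaw" is the finger opening in m, from 0 to 0.0918, set as the call begins (left out, the last holds). The fingers move at their own pace and stop on an object; "newtons" is the grip in N (left out, the last holds). Time passes only in rows, so rows that do not move let the fingers close. It gives the time, the measured TCP pose, the force, the opening and the grip force at its end, in the units of the state.
- arm.observe(): the state, without advancing time (a new reading comes with each control period).
- arm.get_image(name): name is "scene" or "side" or "wrist"; returns a dict with "pixels" (420x560x3 uint8, red, green, blue), "z_map" (420x560 float32, m along the optical axis (not along the pixel's ray), 0 where there is no reading), "fx", "fy", "cx", "cy" (pixels), "xyz" and "rotation" of the camera in the world; the wrist camera has in their place "T_tool_cam" (4x4, takes a point from camera to tool coordinates, whose origin is the TCP and whose axes are the flange's). Camera axes: x right, y down, z forward; pixel columns grow to the right and rows downward; lengths in m; the calibration is good to about 2 mm. A picture is of the moment at which its call begins: read the wrist's pose just before it.
- arm.sign_off(): hands the job in; it is judged then, once.
The state is a dict: "clock": time; "joints": joint angles; "dq": joint speeds; "joint_efforts": joint torques, N m; "position": TCP position; "ee_rot": TCP orientation; "force": force on the tool from outside, world axes, zero at the start; "ft_torque": the same for the moment, N m; "width": opening from 0.0 (shut) to 1.0 (fully open); "gripper_force": force on a finger pad.
Only numpy, scipy, OpenCV 4.12 (cv2) and the standard library are available. Lean on these libraries where they do the work, as an engineer would, in place of code of your own. Each camera call takes 0.05 s, during which the arm holds its last target. There are 200 camera calls.

TASK

Make the air line safe for a filter change: push the round mushroom-headed shut-off plunger fully down, then press the raised, ribbed end of the rocker fully down, then press the square bleed button fully in and keep it pressed: the program finishes while the fingers are still holding the bleed button in. Only press, with the closed fingertips: pick nothing up, leave the regulator with the gauge untouched and the loose parts and tools where they are.

Things in the scene. Friction and masses are not known exactly. Their poses are not given: they have to be found in the camera images.
- plate: white mounting plate of the air service unit, 180 (its x) by 400 (its y) by 8 mm, fixed on the table; origin under its centre. Carries the four valve blocks; its top is at z = 8 mm.
- shutoff_unit: blue valve block 76 (its x) by 60 (its y) by 60 mm tall, fixed on the plate; origin under its centre, its z up, its -x side faces the robot side. The four blocks stand in a row about 90 mm apart, in any order. This one carries the shut-off plunger in the middle of its top.
- plunger_top (a point): centre of the top of the shut-off plunger: a round grey mushroom head 40 mm across on a stem, about 102 mm above the table when up; moves with it.
- plunger (a joint): shut-off plunger, m downwards. Starts up, at 0 to 0.003; pushed straight down it goes fully home at 0.014 and stays where it is left (about 4 N of friction, then a hard stop). It can also be pulled up to -0.006, which is wrong.
- rocker_unit: blue valve block 76 (its x) by 60 (its y) by 60 mm tall, fixed on the plate; origin under its centre, its z up, its -x side faces the robot side. The four blocks stand in a row about 90 mm apart, in any order. This one carries the rocker.
- rocker_pad (a point): middle of the ribbed end of the rocker, on top of its ribs, 34 mm from the pivot towards the block's -x; moves with it. The rocker is a grey paddle 90 mm long (along the block's x) and 32 mm wide, pivoting about the block's y in its middle, 86 mm above the table; three cross ribs mark its ribbed end.
- rocker (a joint): rocker angle, rad. Starts at 0 to 0.07 with the ribbed end raised (about 0.2 rad of slope); pressing the ribbed end down brings it to its hard stop at 0.40, ribbed end low (about 13 mm lower at the ribs). Stays where it is left; needs about 2 to 4 N.
- bleed_unit: blue valve block 76 (its x) by 60 (its y) by 60 mm tall, fixed on the plate; origin under its centre, its z up, its -x side faces the robot side. The four blocks stand in a row about 90 mm apart, in any order. This one carries the bleed button in the middle of its top.
- bleed_top (a point): centre of the top of the bleed button: a square grey button 29 by 29 mm in a square metal frame, 85 mm above the table when out; moves with it.
- bleed (a joint): bleed button, m downwards. 0 is out, 0.007 fully in (hard stop, still 5 mm proud of its frame); springs back when let go; about 1.5 N to start and 5 N fully in.
- regulator_unit: blue valve block 76 (its x) by 60 (its y) by 60 mm tall, fixed on the plate; origin under its centre, its z up, its -x side faces the robot side. The four blocks stand in a row about 90 mm apart, in any order. This one is the pressure regulator: a round fluted grey knob 48 mm across, its top 110 mm above the table, and a gauge on the -x face. Not to be touched.
- brass_plug: loose brass hexagon plug, 26 mm wide, 22 mm tall, standing on the front strip of the plate; origin under its centre. Leave it.
- coupling: loose steel hose coupling, 24 mm across, 38 mm tall, standing on the front strip of the plate; origin under its centre. Leave it.
- silencer: loose bronze exhaust silencer, 26 mm across, 42 mm tall, standing on the front strip of the plate; origin under its centre. Leave it.
- filter_bowl: loose clear plastic bowl, 48 mm across, 65 mm tall, on the table behind the plate; origin under its centre. Leave it.
- spanner: loose spanner, 160 mm long, lying on the table in front of the plate along its own x; origin under its middle. Leave it.
- screwdriver: loose screwdriver, 180 mm long, lying on the table behind the plate along its own x; origin under its middle. Leave it.
- oil_bottle: loose white bottle, 48 mm across, 110 mm tall, standing on the table beside the plate; origin under its centre. Leave it.

How it is judged:
By the outcome, as a careful person would: the job done as asked, in the order asked, and still so for the second after the job is handed in, while the arm keeps its last pose, push and grip.
It also fails if it takes over 42 s, if anything falls off the work surface, if the arm or the gripper's body presses on something with over 40 N, if the wrist force passes 120 N, or if a joint passes its speed limit or range.

## Working session

There is one attempt and no reset: what is moved stays moved. The work goes in short steps, Python scripts to look and compute and a tool call to move; the robot and the scene stay as the last step left them, time stands still between calls to the robot, and variables do not carry over. Pictures are saved under pics/ and viewed, at most 10 in all, crops included, and the job is handed in when it is done.

Besides the shell and the picture viewer there is one more tool, called after "Call:" by a JSON object that holds its "method" and its "body", one argument or row to a line. arm_command: Moves the arm, as the interface text tells. Its arguments: {"type":"object","properties":{"targets":{"type":"array","items":{"type":"array","items":{"type":"array","items":{"type":"number"}}}},"jaw":{"type":"number"},"newtons":{"type":"number"}},"required":["targets"]}

```bash
mkdir -p pics
cat > h.py <<'E'
import numpy as np, cv2
from cell import arm
from scipy.spatial.transform import Rotation as R
def grab(n):
    s=arm.observe(); im=arm.get_image(n)
    if n=="wrist":
        T=np.eye(4);T[:3,:3]=R.from_rotvec(s["ee_rot"]).as_matrix();T[:3,3]=s["position"];T=T@np.array(im["T_tool_cam"])
    else:
        T=np.eye(4);r=np.array(im["rotation"]);T[:3,:3]=r if r.shape==(3,3) else R.from_rotvec(r).as_matrix();T[:3,3]=im["xyz"]
    z=im["z_map"];v,u=np.mgrid[:z.shape[0],:z.shape[1]]
    P=np.stack([(u-im["cx"])/im["fx"]*z,(v-im["cy"])/im["fy"]*z,z],-1)@T[:3,:3].T+T[:3,3]
    P[z==0]=np.nan
    return im["pixels"],P,T
def save(n,p): cv2.imwrite("pics/"+n,p[...,::-1])
E
python3 - <<'E'
from h import *
s=arm.observe();print(s["clock"],s["position"],s["ee_rot"],arm.tip_reach)
for n in("scene","side"):
    p,P,T=grab(n);save(n+"1.png",p);np.save(n+".npy",P);print(n,T.round(3))
E
```

```text
0.0 [ 0.14644447 -0.6071027   0.2449164 ] [-3.11804651e+00 -3.70780726e-01  5.31420014e-04] 0.019
scene [[-0.015  0.815 -0.579  1.146]
 [ 1.     0.009 -0.014  0.119]
 [-0.006 -0.579 -0.815  0.878]
 [ 0.     0.     0.     1.   ]]
side [[ 1.     0.012  0.027  0.567]
 [-0.017 -0.518  0.855 -0.773]
 [ 0.024 -0.855 -0.517  0.597]
 [ 0.     0.     0.     1.   ]]
```

View pics/scene1.png

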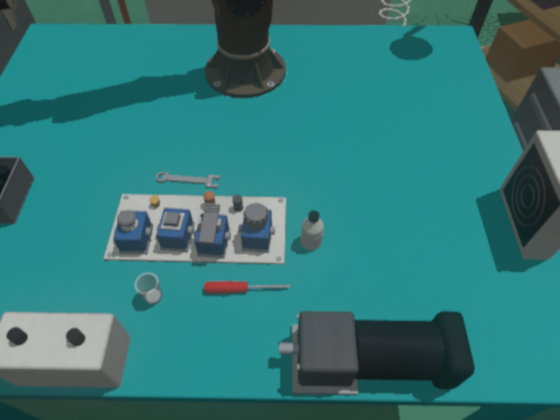

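View pics/side1.png

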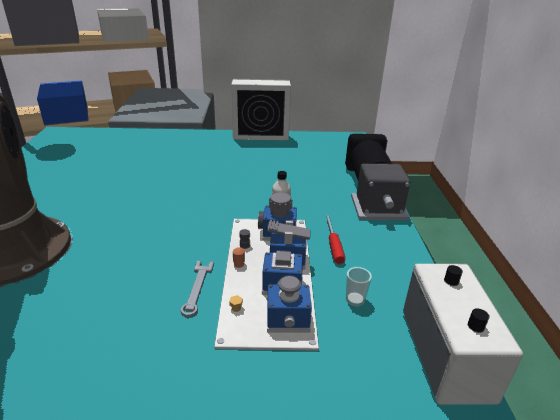

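The scene view shows the row from left to right (−y to +y): mushroom plunger (127,217), bleed button (173,218), rocker (210,220) and regulator knob (256,213). In the side view the gauge is visible at (265,220). The plug, silencer and coupling stand on the front strip.

Run:
```python
from h import *
P=np.load("scene.npy")
for n,(u,v) in dict(plunger=(127,216),bleed=(173,217),rocker=(211,208),rockmid=(210,225),knob=(256,211),bottle=(313,216),plateL=(113,255),plateR=(282,205),plateL2=(122,200),plateR2=(281,255)).items(): print(n,P[v-1:v+2,u-1:u+2].reshape(-1,3).mean(0).round(3))
for n,b,z0,z1 in (("plunger",(105,200,150,235),.095,.115),("bleed",(155,200,192,232),.081,.09),("knob",(238,195,275,235),.106,.116),("rocker",(198,198,226,240),.076,.11)):
    u0,v0,u1,v1=b;Q=P[v0:v1,u0:u1].reshape(-1,3);Q=Q[(Q[:,2]>z0)&(Q[:,2]<z1)]
    print(n,len(Q),Q.min(0).round(3),Q.max(0).round(3),((Q.min(0)+Q.max(0))/2).round(3))
Q=P[190:265,100:295].reshape(-1,3);Q=Q[(abs(Q[:,2]-.008)<.004)]
r=cv2.minAreaRect(Q[:,:2].astype(np.float32)*1000);print(r)
s=arm.observe();print(R.from_rotvec(s["ee_rot"]).as_matrix().round(3))
p,P,T=grab("wrist");print(T.round(3))
```

```text
plunger [ 0.614 -0.208  0.101]
bleed [ 0.605 -0.115  0.086]
rocker [ 0.59  -0.033  0.099]
rockmid [ 0.627 -0.033  0.09 ]
knob [0.605 0.064 0.112]
bottle [0.617 0.182 0.112]
plateL [ 0.656 -0.255  0.01 ]
plateR [0.515 0.118 0.009]
plateL2 [ 0.505 -0.268  0.01 ]
plateR2 [0.653 0.117 0.011]
plunger 232 [ 0.595 -0.23   0.095] [ 0.633 -0.191  0.104] [ 0.614 -0.21   0.1  ]
bleed 174 [ 0.591 -0.133  0.081] [ 0.621 -0.103  0.09 ] [ 0.606 -0.118  0.085]
knob 364 [0.579 0.036 0.106] [0.63  0.085 0.115] [0.604 0.061 0.111]
rocker 654 [ 0.575 -0.06   0.076] [ 0.66  -0.011  0.105] [ 0.618 -0.035  0.09 ]
((571.1400756835938, -88.55952453613281), (207.2097625732422, 473.3873596191406), 0.6371221542358398)
[[ 0.972  0.234 -0.   ]
 [ 0.234 -0.972  0.001]
 [-0.    -0.001 -1.   ]]
[[ 0.235 -0.942 -0.238  0.209]
 [-0.972 -0.228 -0.056 -0.593]
 [-0.002  0.244 -0.97   0.384]
 [ 0.     0.     0.     1.   ]]
```

Call:
{"method": "arm_command", "body": {
  "targets": [
    [[0, 0, 0, 0, 0, 0.118], [0, 0, 0, 0, 0, 0.118], [0.045, -0.045, 0, 0, 0, 0], [0.045, -0.045, 0, 0, 0, 0], [0.045, -0.045, 0, 0, 0, 0], [0.045, -0.045, 0, 0, 0, 0], [0.045, -0.045, 0, 0, 0, 0], [0.045, -0.045, 0, 0, 0, 0], [0.045, -0.045, 0, 0, 0, 0], [0.045, -0.045, 0, 0, 0, 0]]
  ],
  "jaw": 0,
  "newtons": 20
}}

```text
clock: 1.4
position: [0.501, -0.2522, 0.2457]
ee_rot: [3.141, 0.001, -0.0]
force: [0.3, -1.4, 0.4]
width: 0.009
gripper_force: 0.0
```

Call:
{"method": "arm_command", "body": {
  "targets": [
    [[0.045, -0.05, 0, 0, 0, 0], [0.03, -0.05, 0, 0, 0, 0], [0, 0, 0, 0, 0, 0], [0, 0, 0, 0, 0, 0]]
  ]
}}

```text
clock: 1.9
position: [0.5713, -0.1575, 0.2453]
ee_rot: [3.141, 0.002, -0.002]
force: [0.3, 0.8, 0.2]
width: 0.008
gripper_force: 0.0
```

Run:
```python
from h import *
s=arm.observe();print(s["clock"],s["position"],s["width"],R.from_rotvec(s["ee_rot"]).as_matrix().round(3))
p,P,T=grab("wrist");save("w1.png",p);np.save("wrist.npy",P);print(T.round(3))
```

```text
1.9 [ 0.57128311 -0.15754712  0.24532068] 0.008387480401891158 [[ 1.     0.001 -0.001]
 [ 0.001 -1.    -0.   ]
 [-0.001  0.    -1.   ]]
[[ 0.001 -0.969 -0.245  0.636]
 [-1.    -0.001 -0.001 -0.158]
 [ 0.     0.245 -0.969  0.385]
 [ 0.     0.     0.     1.   ]]
```

View pics/w1.png

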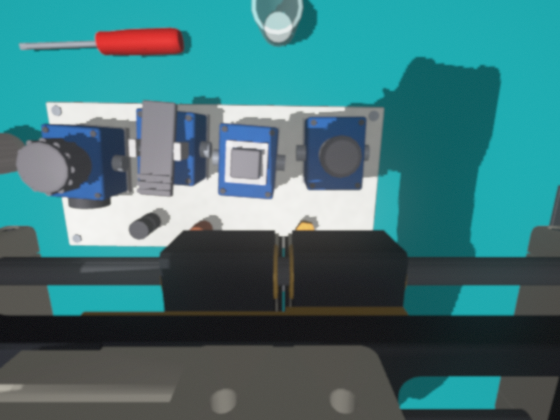

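The wrist view shows the plunger at (341,156), the bleed button at (246,163), the rocker with its ribs at about (155,184), and the knob at (47,165). The fingers are closed.

Run:
```python
from h import *
P=np.load("wrist.npy")
for n,b,z0,z1 in (("plunger",(310,125,372,190),.092,.115),("bleed",(222,140,270,185),.080,.092),("rocker",(134,95,180,200),.076,.115),("ribs",(134,172,180,198),.09,.115)):
    u0,v0,u1,v1=b;Q=P[v0:v1,u0:u1].reshape(-1,3);Q=Q[(Q[:,2]>z0)&(Q[:,2]<z1)]
    print(n,len(Q),np.percentile(Q,1,axis=0).round(4),np.percentile(Q,99,axis=0).round(4),np.median(Q,0).round(4))
for v in range(100,200,8): print(v,P[v,155].round(4))
```

```text
plunger 1392 [ 0.5941 -0.2303  0.0948] [ 0.6313 -0.1938  0.1014] [ 0.6132 -0.2116  0.0996]
bleed 868 [ 0.5901 -0.1347  0.0819] [ 0.6186 -0.1057  0.0869] [ 0.6043 -0.1206  0.0853]
rocker 3522 [ 0.5756 -0.0584  0.0817] [ 0.662  -0.0183  0.1005] [ 0.6189 -0.0382  0.0903]
ribs 862 [ 0.5744 -0.0509  0.0912] [ 0.5974 -0.0187  0.1012] [ 0.5866 -0.0362  0.0973]
100 [ 6.715e-01 -4.200e-03 -2.000e-04]
108 [ 0.6566 -0.0372  0.0841]
116 [ 0.6493 -0.0366  0.0846]
124 [ 0.642  -0.0366  0.0863]
132 [ 0.6346 -0.0362  0.0873]
140 [ 0.6272 -0.0357  0.0878]
148 [ 0.6197 -0.0355  0.0892]
156 [ 0.6122 -0.0351  0.0902]
164 [ 0.6049 -0.0356  0.0933]
172 [ 0.5973 -0.035   0.0936]
180 [ 0.5896 -0.0344  0.0942]
188 [ 0.5823 -0.0349  0.0971]
196 [0.5551 0.0048 0.0069]
```

Call:
{"method": "arm_command", "body": {
  "targets": [
    [[0.014, 0.018, 0.02, 0, 0, 0], [0.014, 0.018, 0.025, 0, 0, 0], [0.014, 0.018, 0.03, 0, 0, 0], [0, 0, 0.025, 0, 0, 0], [0, 0, 0, 0, 0, 0], [0, 0, 0, 0, 0, 0]]
  ]
}}

```text
clock: 2.7
position: [0.6137, -0.2121, 0.1469]
ee_rot: [3.141, -0.001, 0.002]
force: [0.6, -0.2, -0.5]
width: 0.006
gripper_force: 0.0
```

Call:
{"method": "arm_command", "body": {
  "targets": [
    [[0, 0, 0.01, 0, 0, 0], [0, 0, 0.007, 0, 0, 0], [0, 0, 0.007, 0, 0, 0], [0, 0, 0.005, 0, 0, 0], [0, 0, 0, 0, 0, 0], [0, 0, 0, 0, 0, 0]]
  ]
}}

```text
clock: 3.45
position: [0.6137, -0.2113, 0.1168]
ee_rot: [3.142, 0.001, 0.0]
force: [-0.4, 1.1, 0.1]
width: 0.007
gripper_force: 0.0
```

Call:
{"method": "arm_command", "body": {
  "targets": [
    [[0, 0, 0.003, 0, 0, 0], [0, 0, 0.003, 0, 0, 0], [0, 0, 0, 0, 0, 0]]
  ]
}}

```text
clock: 3.82
position: [0.6139, -0.2113, 0.1106]
ee_rot: [3.141, 0.001, 0.001]
force: [0.9, -0.0, 1.6]
width: 0.008
gripper_force: 0.6
```

Call:
{"method": "arm_command", "body": {
  "targets": [
    [[0, 0, 0.002, 0, 0, 0], [0, 0, 0.002, 0, 0, 0], [0, 0, 0, 0, 0, 0]]
  ]
}}

```text
clock: 4.2
position: [0.6139, -0.2113, 0.1073]
ee_rot: [3.141, 0.001, 0.001]
force: [-1.6, 1.1, 7.8]
width: 0.007
gripper_force: 4.0
```

Call:
{"method": "arm_command", "body": {
  "targets": [
    [[0, 0, 0.001, 0, 0, 0], [0, 0, 0.001, 0, 0, 0], [0, 0, 0, 0, 0, 0]]
  ]
}}

```text
clock: 4.58
position: [0.6141, -0.2113, 0.107]
ee_rot: [3.141, 0.001, 0.002]
force: [-6.3, 2.3, 23.4]
width: 0.003
gripper_force: 11.4
```

Hard stop reached at a tip height of 88 mm, as expected. Next is the rocker.

Call:
{"method": "arm_command", "body": {
  "targets": [
    [[0, 0, -0.02, 0, 0, 0], [0, 0, -0.022, 0, 0, 0], [-0.009, -0.044, 0, 0, 0, 0], [-0.01, -0.044, 0, 0, 0, 0], [-0.01, -0.044, 0, 0, 0, 0], [0, -0.044, 0, 0, 0, 0], [0, 0, 0, 0, 0, 0], [0, 0, 0, 0, 0, 0]]
  ]
}}

```text
clock: 5.58
position: [0.5843, -0.0357, 0.1463]
ee_rot: [3.141, 0.001, -0.001]
force: [-0.7, -0.6, -0.6]
width: 0.006
gripper_force: 0.0
```

Run:
```python
from h import *
s=arm.observe();print(s["clock"],s["position"],s["force"])
p,P,T=grab("side");Q=p[190:340,200:340];save("s2.png",cv2.resize(Q,None,fx=4,fy=4,interpolation=cv2.INTER_CUBIC))
```

```text
5.575 [ 0.58425194 -0.03573638  0.14634376] [-0.67136722 -0.64579046 -0.64952166]
```

View pics/s2.png

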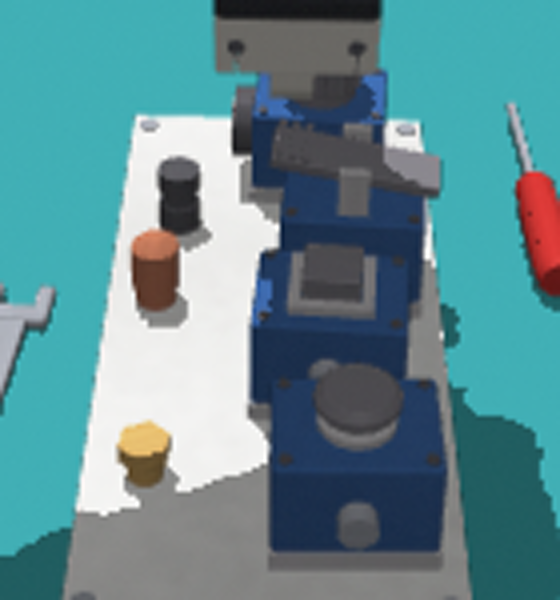

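The crop shows the plunger head low on its block (358,395), the rocker's ribbed end still raised (300,140) and the loose parts undisturbed. I'll press the rocker now.

Call:
{"method": "arm_command", "body": {
  "targets": [
    [[0, 0, 0.012, 0, 0, 0], [0, 0, 0.01, 0, 0, 0], [0, 0, 0.005, 0, 0, 0], [0, 0, 0.004, 0, 0, 0], [0, 0, 0.004, 0, 0, 0], [0, 0, 0, 0, 0, 0], [0, 0, 0, 0, 0, 0]]
  ]
}}

```text
clock: 6.5
position: [0.5849, -0.0351, 0.1119]
ee_rot: [-3.141, -0.001, -0.001]
force: [-0.9, -0.3, 0.1]
width: -0.001
gripper_force: 0.0
```

Call:
{"method": "arm_command", "body": {
  "targets": [
    [[0, 0, 0.002, 0, 0, 0], [0, 0, 0.002, 0, 0, 0], [0, 0, 0, 0, 0, 0]]
  ]
}}

```text
clock: 6.88
position: [0.5846, -0.0352, 0.1076]
ee_rot: [-3.142, -0.001, -0.0]
force: [0.4, 0.4, 0.8]
width: 0.006
gripper_force: 0.5
```

Call:
{"method": "arm_command", "body": {
  "targets": [
    [[0, 0, 0.001, 0, 0, 0], [0, 0, 0.001, 0, 0, 0], [0, 0, 0, 0, 0, 0]]
  ]
}}

```text
clock: 7.25
position: [0.5847, -0.0351, 0.1067]
ee_rot: [3.142, 0.001, 0.001]
force: [-4.8, 0.7, 11.6]
width: 0.004
gripper_force: 5.9
```

Call:
{"method": "arm_command", "body": {
  "targets": [
    [[0, 0, 0.001, 0, 0, 0], [0, 0, 0, 0, 0, 0]]
  ]
}}

```text
clock: 7.5
position: [0.5848, -0.0351, 0.1064]
ee_rot: [3.141, 0.001, 0.002]
force: [-6.2, 0.3, 18.2]
width: 0.008
gripper_force: 9.6
```

Call:
{"method": "arm_command", "body": {
  "targets": [
    [[0, 0, 0.0005, 0, 0, 0], [0, 0, 0, 0, 0, 0]]
  ]
}}

```text
clock: 7.75
position: [0.5848, -0.0351, 0.1062]
ee_rot: [3.141, 0.001, 0.002]
force: [-8.1, 0.1, 22.5]
width: 0.008
gripper_force: 11.5
```

Call:
{"method": "arm_command", "body": {
  "targets": [
    [[0, 0, -0.015, 0, 0, 0], [0, 0, -0.02, 0, 0, 0], [0.005, 0.03, 0, 0, 0, 0], [0.01, 0.03, 0, 0, 0, 0], [0.005, 0.025, 0, 0, 0, 0], [0, 0, 0, 0, 0, 0], [0, 0, 0, 0, 0, 0]]
  ]
}}

```text
clock: 8.62
position: [0.6045, -0.1194, 0.1392]
ee_rot: [-3.141, -0.002, 0.0]
force: [0.4, -0.5, 0.7]
width: 0.008
gripper_force: 0.0
```

Run:
```python
from h import *
s=arm.observe();print(s["clock"],s["position"],s["force"])
p,P,T=grab("side");Q=p[190:340,200:340];save("s3.png",cv2.resize(Q,None,fx=4,fy=4,interpolation=cv2.INTER_CUBIC))
p,P,T=grab("scene");Z=P[:,:,2]
for u in (209,211):
  for v in range(200,240,6): print(u,v,P[v,u].round(3))
```

```text
8.625 [ 0.6045052  -0.11935994  0.13920899] [ 0.39856603 -0.53745174  0.73350368]
209 200 [ 0.525 -0.052  0.041]
209 206 [ 0.575 -0.041  0.086]
209 212 [ 0.593 -0.039  0.089]
209 218 [ 0.607 -0.038  0.086]
209 224 [ 0.626 -0.035  0.092]
209 230 [ 0.646 -0.032  0.1  ]
209 236 [ 0.66  -0.03   0.099]
211 200 [ 0.524 -0.047  0.039]
211 206 [ 0.524 -0.05   0.016]
211 212 [ 0.593 -0.034  0.089]
211 218 [ 0.609 -0.033  0.09 ]
211 224 [ 0.628 -0.03   0.096]
211 230 [ 0.644 -0.028  0.097]
211 236 [ 0.66  -0.026  0.099]
```

View pics/s3.png

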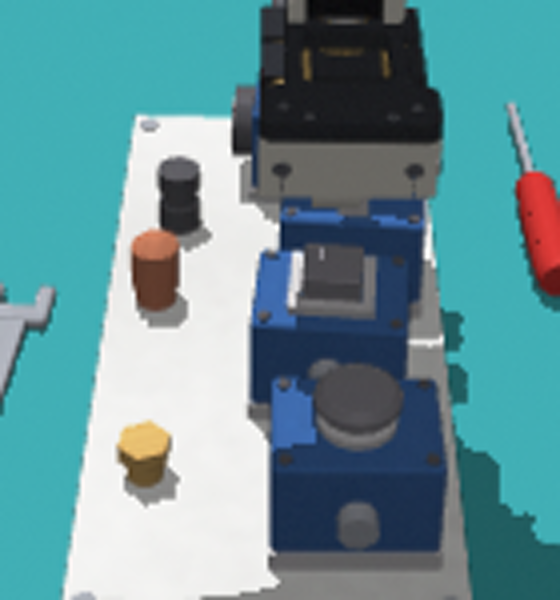

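The crop shows the plunger still down (358,395), the button at (333,270) and the gripper just above it, with a fingertip edge near (350,205). Depth readings show the ribbed end of the rocker at 88 mm and its far end at 99 mm, so it has tipped over. I'll check that the tip is centred over the button.

Run:
```python
from h import *
s=arm.observe();im=arm.get_image("side")
T=np.eye(4);r=np.array(im["rotation"]);r=r if r.shape==(3,3) else R.from_rotvec(r).as_matrix()
for q in ([.6045,-.1194,.1202],[.6045,-.1202,.0853],[.595,-.1194,.1202],[.614,-.1194,.1202]):
    c=r.T@(np.array(q)-im["xyz"]);u=im["fx"]*c[0]/c[2]+im["cx"];v=im["fy"]*c[1]/c[2]+im["cy"];print((u-200)*4,(v-190)*4)
p,P,T=grab("wrist");save("w2.png",p)
```

```text
337.8034978354017 202.08670917646782
335.4096247928858 261.5847620457348
317.7369561585158 201.89508244731837
357.85728176105135 202.27821407465228
```

View pics/w2.png

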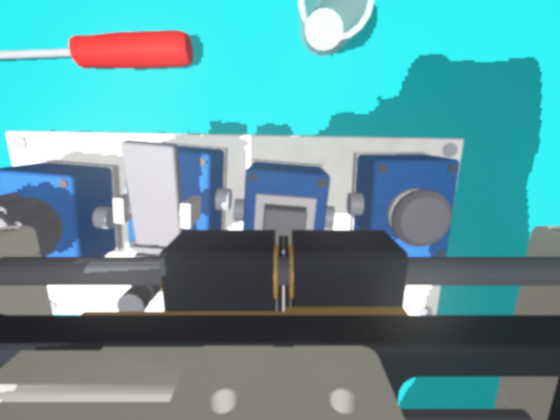

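The button (centre column 285) lines up with the closed fingertips (column 283). Pressing the bleed button.

Call:
{"method": "arm_command", "body": {
  "targets": [
    [[0, 0, 0.014, 0, 0, 0], [0, 0, 0.012, 0, 0, 0], [0, 0, 0.007, 0, 0, 0], [0, 0, 0.004, 0, 0, 0], [0, 0, 0.003, 0, 0, 0], [0, 0, 0, 0, 0, 0], [0, 0, 0, 0, 0, 0]]
  ]
}}

```text
clock: 9.7
position: [0.6046, -0.1203, 0.0995]
ee_rot: [3.142, 0.001, 0.0]
force: [-2.0, 0.6, 3.6]
width: 0.005
gripper_force: 1.8
```

Call:
{"method": "arm_command", "body": {
  "targets": [
    [[0, 0, 0.0015, 0, 0, 0], [0, 0, 0.0015, 0, 0, 0], [0, 0, 0, 0, 0, 0]]
  ]
}}

```text
clock: 10.07
position: [0.6048, -0.1203, 0.0972]
ee_rot: [3.141, 0.001, 0.001]
force: [-4.4, 0.7, 13.7]
width: 0.005
gripper_force: 6.5
```

Call:
{"method": "arm_command", "body": {
  "targets": [
    [[0, 0, 0.001, 0, 0, 0], [0, 0, 0, 0, 0, 0], [0, 0, 0, 0, 0, 0]]
  ]
}}

```text
clock: 10.45
position: [0.6049, -0.1203, 0.0971]
ee_rot: [3.141, 0.001, 0.002]
force: [-9.5, 0.8, 21.4]
width: 0.005
gripper_force: 10.6
```

```bash
python3 -c "
from h import *
s=arm.observe();print(s['clock'],s['position'],s['force']);print(arm.sign_off())"
```

```text
10.45 [ 0.60489337 -0.1203269   0.0970636 ] [-9.46902775  0.79140849 21.43374915]
the job is handed in; nothing more can be done
None
```

I pushed the plunger fully down, then the rocker's ribbed end, then the bleed button, each to its hard stop; the fingers were still holding the button in at about 21 N when I handed the job in at 10.5 s.

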